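# Snap the open latches of the kitchen box shut

## Robot

A 6-joint arm with a two-finger parallel gripper is mounted at the origin on the work surface. World frame = base frame: x ahead of the robot, y to its left, z up, the work surface at z = 0. Lengths are in m, angles in rad, forces in N, time in s.
With the tool pointing down it reaches from about 0.375 to 0.9 m from the base axis. Payload 3.1 kg.
Tool frame: the origin (TCP) lies midway between the tips of the shut fingers; the grasp point (between the pads) lies 19 mm behind it; x points along the fingers, z is the direction in which the jaws open and shut, and the axes are right-handed (so a half turn about x gives the same grasp; the last joint's range is limited). The gripper opens to 85 mm and grips with 20 to 120 N. Pads are 22 mm wide; open, the fingers measure 114 mm over their backs; the gripper's body (76 mm by 85 mm) begins 54 mm behind the grasp point. The pads swing forward as they close: fully open they stand 13 mm farther back than shut.
Start: joints at [-1.51, 0.527, 1.433, -0, 1.181, -0.178], TCP at [0.148, -0.607, 0.198] pointing down, gripper open.
Joint ranges: [-3.08, 3.08], [-0.75, 2.2], [0.22, 2.44], [-1.43, 4.57], [0, 2.65], [-2.85, 2.85]. Speed limits (rad/s): [2.79, 2.79, 3.14, 3.14, 3.14, 3.14].

## Interface

Orientations are given as a unit quaternion [x, y, z, w].
In Python, from station import telemetry, optics, manip gives the robot as it stands.
- The arm moves only by the tool step_arm, never from a script. Its argument "commands" is a list of rows, each a list of 4 numbers: the shift along the tool's x, y, z in m, then the turn about the tool's x in rad. A call has 1 to 8 rows; each row is the pose to reach, as a shift and turn from the pose measured when the call began, along the tool's axes at that moment; what a row does not reach only later rows make up. A row lasts 1/12 s, in which the tool goes at most 41.7 mm and 7.16 degrees, less where a joint would pass 70% of its speed; a pose out of reach is approached as far as the arm can. A call with a gripper value outside its range is refused whole. "jaw" is the finger opening in m, from 0 to 0.0854, set as the call begins (left out, the last holds). The fingers move at their own pace and stop on an object; "grip_force" is the grip in N (left out, the last holds). Time passes only in rows, so rows that repeat a pose let the fingers close. It gives the time, the measured TCP pose, the force and the opening at its end, in the units of the state.
- telemetry.sense(): the state, without advancing time (a new reading comes with each control period).
- optics.snapshot(name): name is "side" or "top"; returns the picture (480x640x3 uint8, red, green, blue); there is no depth.
- optics.camera_params(name): a dict with "mtx" (3x3 intrinsics, pixels), "k1" (the pictures are not rectified: a ray, as slopes to the right and down, at radius r is drawn at 1 + k1 r^2 times it, then the intrinsics apply), "origin" and "attitude" of the camera in the world. Camera axes: x right, y down, z forward; pixel columns grow to the right and rows downward; lengths in m; the calibration is good to about 2 mm. A picture is of the moment at which its call begins. camera_params takes no time and is no camera call.
- manip.sign_off(): hands the job in, once; it reports no verdict.
The state is a dict: "t": time; "q": joint angles; "qd": joint speeds; "tau": joint torques, N m; "tcp_pos": TCP position; "tool_rot": TCP orientation; "force": force on the tool from outside, world axes, zero at the start; "ft_torque": the same for the moment, N m; "finger_gap": opening from 0.0 (shut) to 1.0 (fully open).
Only numpy, scipy, OpenCV 4.12 (cv2) and the standard library are available. Lean on these libraries where they do the work, as an engineer would, in place of code of your own. Each camera call takes 0.05 s, during which the arm holds its last target.

## Task

Two of the three red-handled latches on the front of the wooden box were left open, leaning out towards the robot. With the fingertips, push each open latch lever back over its middle until it snaps down on the lid side, so that all three latches are locked. Grasp nothing, keep the locked latch locked and the lid shut, and leave the things on the box and around it standing where they are.

Things in the scene. Friction and masses are not known exactly. Their poses are not given: they have to be found in the camera images.
- box: Wooden box, fixed to the counter: 200 deep (x) by 340 wide (y), walls 100 high. Origin: centre of its underside on the counter; +x points to the hinged far side, -x to the front with the latches. Its shut 14 mm lid's top is 114 mm above the origin.
- lid (a joint): The box's lid, hinged along the far (+x) rim, rad: 0 = shut, grows as it opens. It lies shut by its own weight.
- clamp_a: Steel bracket (32 mm wide) of one over-centre latch, fixed to the box's front. Origin: middle of the lever's pivot pin, 128 mm above the counter and 8 mm in front of the box's front face. +x points back over the lid, +y along the pin, z up. The three brackets stand about 110 mm apart in any order.
- latch_a (a joint): The clamp_a latch's lever. Hinge about the clamp's y axis, in rad: 0 = open stop (lever leans 0.55 rad from upright towards the clamp's -x, out over the box's front), 0.55 = upright dead centre, 1.10 = locked stop (leans 0.55 rad back over the lid). A spring drives it away from dead centre to whichever stop is nearer; pushing it over takes about 4 N at the end of the red grip, up to 8 N with the finger's rubbing. It swings freely through; nothing latches it otherwise.
- latch_a_tip (a point): Centre of the round end of this latch's red grip, 60 mm from the pivot (51 mm above it at either stop, 31 mm in front of it when open, 31 mm behind when locked). The grip is a rod of 18 mm diameter with round ends; it takes up the last 34 mm, and its end is 69 mm from the pivot. Slim steel rod (11 mm) between grip and pivot.
- clamp_b: Steel bracket (32 mm wide) of one over-centre latch, fixed to the box's front. Origin: middle of the lever's pivot pin, 128 mm above the counter and 8 mm in front of the box's front face. +x points back over the lid, +y along the pin, z up. The three brackets stand about 110 mm apart in any order.
- latch_b (a joint): The clamp_b latch's lever. Hinge about the clamp's y axis, in rad: 0 = open stop (lever leans 0.55 rad from upright towards the clamp's -x, out over the box's front), 0.55 = upright dead centre, 1.10 = locked stop (leans 0.55 rad back over the lid). A spring drives it away from dead centre to whichever stop is nearer; pushing it over takes about 4 N at the end of the red grip, up to 8 N with the finger's rubbing. It swings freely through; nothing latches it otherwise.
- latch_b_tip (a point): Centre of the round end of this latch's red grip, 60 mm from the pivot (51 mm above it at either stop, 31 mm in front of it when open, 31 mm behind when locked). The grip is a rod of 18 mm diameter with round ends; it takes up the last 34 mm, and its end is 69 mm from the pivot. Slim steel rod (11 mm) between grip and pivot.
- clamp_c: Steel bracket (32 mm wide) of one over-centre latch, fixed to the box's front. Origin: middle of the lever's pivot pin, 128 mm above the counter and 8 mm in front of the box's front face. +x points back over the lid, +y along the pin, z up. The three brackets stand about 110 mm apart in any order.
- latch_c (a joint): The clamp_c latch's lever. Hinge about the clamp's y axis, in rad: 0 = open stop (lever leans 0.55 rad from upright towards the clamp's -x, out over the box's front), 0.55 = upright dead centre, 1.10 = locked stop (leans 0.55 rad back over the lid). A spring drives it away from dead centre to whichever stop is nearer; pushing it over takes about 4 N at the end of the red grip, up to 8 N with the finger's rubbing. It swings freely through; nothing latches it otherwise.
- latch_c_tip (a point): Centre of the round end of this latch's red grip, 60 mm from the pivot (51 mm above it at either stop, 31 mm in front of it when open, 31 mm behind when locked). The grip is a rod of 18 mm diameter with round ends; it takes up the last 34 mm, and its end is 69 mm from the pivot. Slim steel rod (11 mm) between grip and pivot.
- latch_a_grip (a point): Middle of this latch's red grip, on its axis 43 mm from the pivot.
- latch_b_grip (a point): Middle of this latch's red grip, on its axis 43 mm from the pivot.
- latch_c_grip (a point): Middle of this latch's red grip, on its axis 43 mm from the pivot.
- whistle: Steel cooker whistle, 30 mm across, 44 high, standing loose on the lid behind the latches. Origin: centre of its underside.
- cup: Blue plastic measuring cup, 64 mm across the rim, 48 high, with a flat handle reaching 86 mm from the middle along its +x; stands loose on the lid behind the latches. Origin: centre of its underside.
- gasket: Spare orange gasket ring, 110 mm across, 8 thick, lying on the counter. Origin: centre of its underside.
- jar: White and blue ceramic pickle jar with lid, 100 mm across, 134 high, on the counter. Origin: centre of its underside.
- pan: Small aluminium pan, 144 mm across, 45 high, with a black handle reaching 190 mm from the middle along its -y. Origin: centre of its underside.
- spoon: Wooden spoon lying on the counter. Origin under its middle; its length lies along its x.
Things that resemble listed ones, but are neither listed nor needed, are in the scene too. There is more than one size of the whistle; the one meant has the size given above. There is more than one size of the cup; the job needs the larger.

How it is judged:
At the end, for the whole second after the job is handed in: All three latch levers are at their locked stop (above 1.0 rad), the lid is shut (below 0.05 rad), and the whistle, cup, gasket, jar, pan and spoon are within 20 mm of where they began, the first two and the jar and pan upright within 0.3 rad (value of joint each of latch_a, latch_b, latch_c above 1 rad and value of joint lid below 0.05 rad and distance of each of whistle, cup, gasket, jar, pan, spoon from where it was at the start of the episode below 0.02 m and angle between each of whistle, cup, jar, pan's own z axis and vertical below 0.3 rad); the robot touches nothing.
It fails at once if the latch that was locked is thrown open (value of joint latch_c below 0.55 rad).
It fails at once if the lid is opened (value of joint lid above 0.1 rad).
It fails at once if a bystander is lifted, carried, shoved by 20 mm or knocked over (distance of any of whistle, cup, gasket, jar, pan, spoon from where it was at the start of the episode above 0.02 m).
It fails at once if a latch's red grip is taken between the fingers ((distance between the grasp point and latch_a_tip below 0.01 m and contact force between the fingers and latch_a above 0.5 N) or (distance between the grasp point and latch_a_grip below 0.01 m and contact force between the fingers and latch_a above 0.5 N) or (distance between the grasp point and latch_b_tip below 0.01 m and contact force between the fingers and latch_b above 0.5 N) or (distance between the grasp point and latch_b_grip below 0.01 m and contact force between the fingers and latch_b above 0.5 N) or (distance between the grasp point and latch_c_tip below 0.01 m and contact force between the fingers and latch_c above 0.5 N) or (distance between the grasp point and latch_c_grip below 0.01 m and contact force between the fingers and latch_c above 0.5 N)).
It also fails if it takes over 37 s, if anything falls off the work surface, if the arm or the gripper's body presses on something with over 40 N, if the wrist force passes 120 N, or if a joint passes its speed limit or range.

## Working session

There is one attempt and no reset: what is moved stays moved. The work goes in short steps, Python scripts to look and compute and a tool call to move; the robot and the scene stay as the last step left them, time stands still between calls to the robot, and variables do not carry over. Pictures are saved under pics/ and viewed, and the job is handed in when it is done.

Besides the shell and the picture viewer there is one more tool, called after ">>>" in YAML: its name, and indented under it one key for each argument. step_arm: Moves the arm, as the interface text tells. Its arguments: {"type":"object","properties":{"commands":{"type":"array","items":{"type":"array","items":{"type":"number"}}},"jaw":{"type":"number"},"grip_force":{"type":"number"}},"required":["commands"]}

```bash
mkdir -p pics
python3 - <<'E'
from station import telemetry, optics
import cv2,json
s=telemetry.sense();print(s)
for n in("side","top"):
    im=optics.snapshot(n);cv2.imwrite(f"pics/{n}0.png",im[:,:,::-1]);print(n,optics.camera_params(n))
E
```

```text
{'t': 0.0, 'q': array([-1.50949150e+00,  5.28475181e-01,  1.43393759e+00, -1.02805849e-05,
        1.18137393e+00, -1.78544115e-01]), 'qd': array([ 0.00031137,  0.0006488 ,  0.00089439,  0.00166901, -0.00066372,
       -0.0009149 ]), 'tau': array([ 3.95854149e-04, -4.42354238e+01, -1.78024185e+01, -1.56103206e-04,
        8.48111522e-03,  2.81688187e-06]), 'tcp_pos': array([ 0.14842138, -0.60629766,  0.19731693]), 'tool_rot': array([ 0.43716635,  0.55674591, -0.4360114 ,  0.55571002]), 'force': array([ 0.76181904, -0.54258436,  0.19093442]), 'ft_torque': array([-0.0145629 ,  0.04744462,  0.02173855]), 'finger_gap': 1.0002128007829838}
side {'mtx': array([[599.23336173,   0.        , 316.93908746],
       [  0.        , 599.23336173, 246.19079366],
       [  0.        ,   0.        ,   1.        ]]), 'k1': 0.07101183092399257, 'origin': array([ 0.28375768, -1.00959328,  0.74567634]), 'attitude': array([ 0.85558386, -0.12605519,  0.06390027, -0.4979991 ])}
top {'mtx': array([[556.77829748,   0.        , 323.22541721],
       [  0.        , 556.77829748, 238.12036451],
       [  0.        ,   0.        ,   1.        ]]), 'k1': -0.08894563244503326, 'origin': array([ 3.2669609e-01, -7.1419700e-04,  1.2556917e+00]), 'attitude': array([-0.6959179 ,  0.71197357, -0.06758675,  0.06499186])}
```

View pics/side0.png

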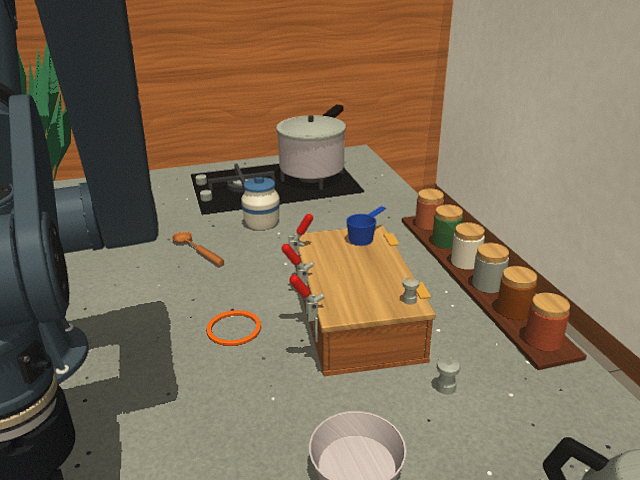

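View pics/top0.png

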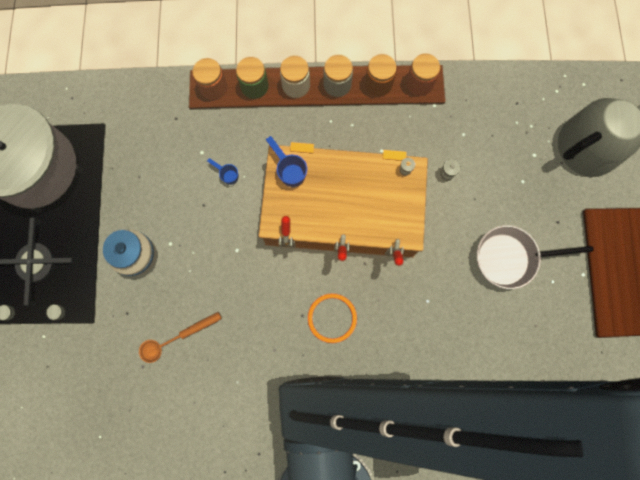

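Top view: the locked latch is red at (286,226), leaning over the lid. The two open ones are at (342,252) and (399,257). In the side view they are at (305,225), (291,254) and (301,287). The blue cup stands on the lid at (292,170) and the whistle at (407,166) in the top view. The smaller cup (229,174) and the other whistle (451,168) are on the counter, so they aren't the ones meant. Next I'll locate the red grips and enlarge them.

```bash
cat > h.py <<'E'
import numpy as np,cv2
from station import telemetry, optics
from scipy.spatial.transform import Rotation as R
def ray(n,px):
    c=optics.camera_params(n);p=np.array(px,float);K=c["mtx"]
    d=np.array([(p[0]-K[0,2])/K[0,0],(p[1]-K[1,2])/K[1,1]]);u=d.copy()
    for _ in range(20):u=d/(1+c["k1"]*(u@u))
    v=R.from_quat(c["attitude"]).apply([u[0],u[1],1]);return c["origin"],v/np.linalg.norm(v)
def plane(n,px,z):
    o,v=ray(n,px);return o+v*(z-o[2])/v[2]
def tri(a,b):
    o1,v1=ray("side",a);o2,v2=ray("top",b)
    s=np.linalg.lstsq(np.c_[v1,-v2],o2-o1,rcond=None)[0]
    p,q=o1+s[0]*v1,o2+s[1]*v2;return (p+q)/2,np.linalg.norm(p-q)
def reds(im):
    h=cv2.cvtColor(im,cv2.COLOR_RGB2HSV)
    m=(((h[...,0]<5)|(h[...,0]>172))&(h[...,1]>190)&(h[...,2]>70)).astype(np.uint8)
    n,l,st,ce=cv2.connectedComponentsWithStats(m)
    return [(ce[i].round(1),st[i]) for i in range(1,n) if st[i][4]>25]
E
python3 - <<'E'
from h import *
P={}
for n in("side","top"):
    im=cv2.imread(f"pics/{n}0.png")[:,:,::-1].copy();r=reds(im);print(n,[(a,list(s)) for a,s in r]);P[n]=r
A=cv2.imread("pics/side0.png")[200:340,260:400];B=cv2.imread("pics/top0.png")[140:270,255:435]
cv2.imwrite("pics/c_s.png",cv2.resize(A,None,fx=4,fy=4,interpolation=2));cv2.imwrite("pics/c_t.png",cv2.resize(B,None,fx=4,fy=4,interpolation=2))
E
```

```text
side [(array([304.6, 223.8]), [np.int32(297), np.int32(214), np.int32(16), np.int32(21), np.int32(160)]), (array([290.8, 253.9]), [np.int32(282), np.int32(244), np.int32(19), np.int32(21), np.int32(190)]), (array([299.4, 285.5]), [np.int32(290), np.int32(275), np.int32(20), np.int32(22), np.int32(226)])]
top [(array([285.3, 225.4]), [np.int32(282), np.int32(217), np.int32(7), np.int32(18), np.int32(97)]), (array([341.9, 254.3]), [np.int32(338), np.int32(249), np.int32(8), np.int32(11), np.int32(63)]), (array([398.4, 258.5]), [np.int32(395), np.int32(252), np.int32(8), np.int32(13), np.int32(70)])]
```

View pics/c_s.png

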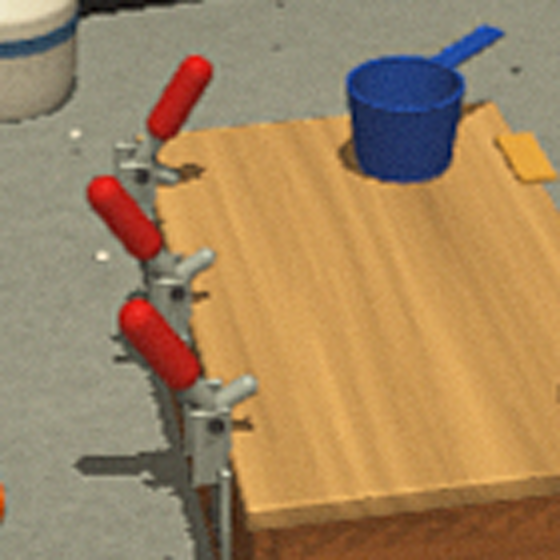

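View pics/c_t.png

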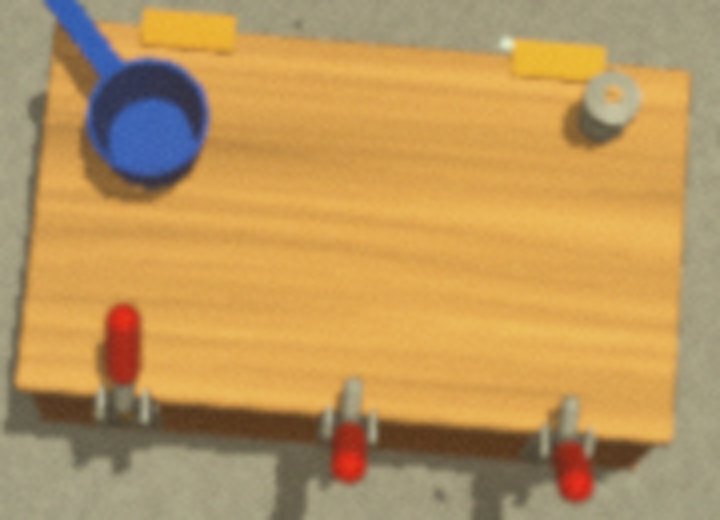

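The crops confirm it: the left latch (top view 286,226) is locked, and the middle (342,254) and right (398,258) are open and lean out over the front. Now the positions and the box's yaw.

Run:
```python
from h import *
np.set_printoptions(precision=4,suppress=True)
for a,b in(((304.6,223.8),(285.3,225.4)),((290.8,253.9),(341.9,254.3)),((299.4,285.5),(398.4,258.5))):
    p,e=tri(a,b);print("grip",p,round(e,4))
off=lambda x,y:(255+x/4-.375,140+y/4-.375)
C=[plane("top",off(*c),.114) for c in((17,387),(670,441),(690,70),(57,22))]
print(np.array(C)); f=C[0]-C[1];print("yaw front edge dir",np.arctan2(-f[0],f[1]),np.linalg.norm(f[:2]))
b=C[3]-C[2];print(np.arctan2(-b[0],b[1]))
# pivot pins on plane .128 (bracket pair mids)
for c in((124,408),(351,428),(567,442)):print("pin",plane("top",off(*c),.128))
s=telemetry.sense();T=R.from_quat(s["tool_rot"]).as_matrix();print(T,s["tcp_pos"])
print("cup,whistle",plane("top",(292,172),.12),plane("top",(406,168),.15))
```

```text
grip [0.5611 0.0683 0.165 ] 0.0008
grip [ 0.5017 -0.0436  0.1648] 0.0025
grip [ 0.4899 -0.1553  0.1655] 0.0012
[[ 0.5503  0.127   0.114 ]
 [ 0.5139 -0.2131  0.114 ]
 [ 0.7164 -0.2357  0.114 ]
 [ 0.7509  0.1054  0.114 ]]
yaw front edge dir -0.10658520637400122 0.34197266089839584
-0.10085902500051676
pin [0.5353 0.0702 0.128 ]
pin [ 0.5222 -0.0463  0.128 ]
pin [ 0.5124 -0.1572  0.128 ]
[[-0.0001  0.9714  0.2375]
 [ 0.0019  0.2375 -0.9714]
 [-1.      0.0004 -0.0019]] [ 0.1484 -0.6064  0.1974]
cup,whistle [0.6871 0.0557 0.12  ] [ 0.6812 -0.1826  0.15  ]
```

>>> step_arm:
  commands:
    - [0,0.03,-0.03,0.1]
    - [0,0.06,-0.06,0.2]
    - [0,0.09,-0.09,0.3]
    - [0,0.12,-0.12,0.344]
    - [0,0.15,-0.15,0.344]
    - [0,0.18,-0.18,0.344]
    - [0,0.2,-0.2,0.344]
    - [0,0.2,-0.2,0.344]
  jaw: 0
  grip_force: 20

```text
t: 0.77
tcp_pos: [0.2964, -0.3573, 0.1973]
tool_rot: [0.526, 0.477, -0.522, 0.472]
force: [1.4, 0.4, -1.4]
finger_gap: 0.0
```

```bash
cat > go.py <<'E'
import sys
from h import *
np.set_printoptions(precision=4,suppress=True)
s=telemetry.sense();T=R.from_quat(s["tool_rot"]).as_matrix()
print("t",s["t"],"tcp",s["tcp_pos"],"ty",T[:,1],"F",s["force"],"gap",round(s["finger_gap"],3),"q",s["q"])
y=np.arctan2(T[1,1],T[0,1]);print("turn to -0.104:",y+0.104)
if len(sys.argv)>3:print("shift",T.T@(np.array(list(map(float,sys.argv[1:4])))-s["tcp_pos"]))
E
python3 go.py 0.42 -0.147 0.2
```

```text
t 0.7667 tcp [ 0.2964 -0.3573  0.1973] ty [ 0.9951 -0.099  -0.002 ] F [ 1.3507  0.4056 -1.4211] gap 0.0 q [-1.1217  0.3171  1.818   0.0031  1.0147  0.5466]
turn to -0.104: 0.0048285917391684835
shift [-0.0011  0.1022 -0.2215]
```

>>> step_arm:
  commands:
    - [0,0.015,-0.035,0.005]
    - [0,0.03,-0.07,0.005]
    - [0,0.045,-0.105,0.005]
    - [0,0.06,-0.14,0.005]
    - [0,0.075,-0.175,0.005]
    - [0,0.09,-0.205,0.005]
    - [0,0.102,-0.221,0.005]
    - [0,0.102,-0.221,0.005]

```text
t: 1.43
tcp_pos: [0.4215, -0.1451, 0.1989]
tool_rot: [0.526, 0.477, -0.522, 0.472]
force: [-0.3, -1.1, 1.4]
finger_gap: 0.0
```

```bash
python3 go.py 0.43 -0.149 0.162
python3 - <<'E'
from h import *
a=optics.snapshot("side");b=optics.snapshot("top")
cv2.imwrite("pics/s1.png",np.hstack([cv2.resize(x[:,:,::-1],(400,300)) for x in(a,b)]))
E
```

```text
t 1.4333 tcp [ 0.4215 -0.1451  0.1989] ty [ 0.995  -0.0995 -0.001 ] F [-0.3483 -1.0933  1.3518] gap 0.0 q [-0.5889  0.2877  1.8605  0.009   0.9986  1.0767]
turn to -0.104: 0.0043420902122621174
shift [0.0369 0.0089 0.0034]
```

View pics/s1.png

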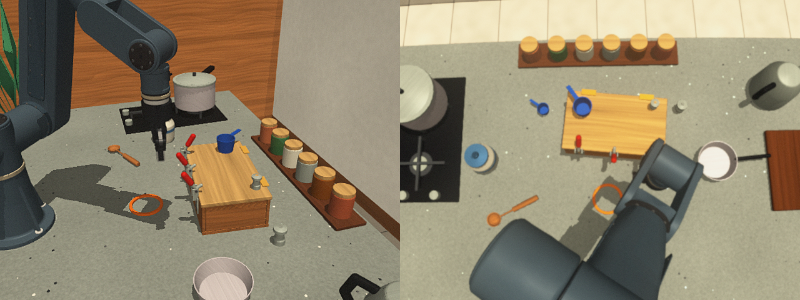

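The arm stands in front of the right latch with its fingers shut. I'll lower, then push.

>>> step_arm:
  commands:
    - [0.02,0.0,0.003,0.004]
    - [0.037,0.005,0.003,0.004]
    - [0.037,0.009,0.003,0.004]
    - [0.037,0.009,0.003,0.004]

```text
t: 1.87
tcp_pos: [0.4283, -0.1523, 0.1613]
tool_rot: [0.528, 0.475, -0.525, 0.469]
force: [-1.2, -0.6, -0.1]
finger_gap: -0.001
```

>>> step_arm:
  commands:
    - [0,0.01,0,0]
    - [0,0.02,0,0]
    - [0,0.03,0,0]
    - [0,0.04,0,0]
    - [0,0.05,0,0]
    - [0,0.06,0,0]
    - [0,0.067,0,0]
    - [0,0.067,0,0]

```text
t: 2.53
tcp_pos: [0.497, -0.1599, 0.1611]
tool_rot: [0.528, 0.475, -0.524, 0.47]
force: [-0.1, -0.1, 0.5]
finger_gap: 0.0
```

```bash
python3 go.py 0.512 -0.157 0.162
python3 - <<'E'
from h import *
a=optics.snapshot("side")
cv2.imwrite("pics/s2.png",cv2.resize(a[180:360,230:470,::-1],None,fx=3,fy=3))
E
```

```text
t 2.5333 tcp [ 0.497  -0.1599  0.1611] ty [ 0.9943 -0.1067 -0.002 ] F [-0.0856 -0.1288  0.4815] gap 0.0 q [-0.5296  0.4425  1.7261  0.0075  0.978   1.144 ]
turn to -0.104: -0.0029476279184736803
shift [-0.0009  0.0146 -0.0045]
```

View pics/s2.png

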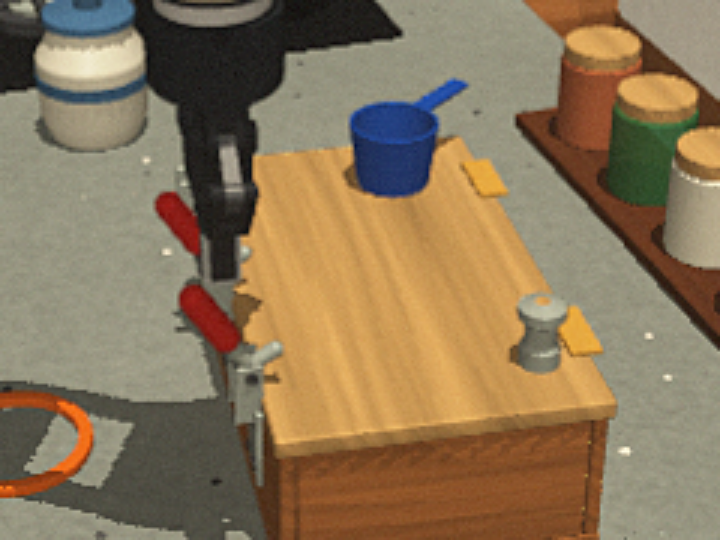

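The push missed. In the side view the fingers (about 303,272) have passed between the two open latches. I'll check the vision against the reported pose.

Run:
```python
from h import *
np.set_printoptions(precision=4,suppress=True)
print(plane("side",(303,272),.161))
s=telemetry.sense()["tcp_pos"]
for n in("side","top"):
    c=optics.camera_params(n);p=R.from_quat(c["attitude"]).inv().apply(s-c["origin"]);u=p[:2]/p[2]
    u=u*(1+c["k1"]*(u@u));print(n,c["mtx"]@[*u,1])
for n,px in(("side",(299.4,285.5)),("side",(290.8,253.9)),("side",(304.6,223.8)),("top",(398.4,258.5)),("top",(341.9,254.3))):print(n,plane(n,px,.165))
a=optics.snapshot("side");b=optics.snapshot("top")
cv2.imwrite("pics/s3.png",cv2.resize(b[120:320,230:470,::-1],None,fx=3,fy=3))
print([x[0] for x in reds(a)],[x[0] for x in reds(b)])
```

```text
[ 0.5098 -0.1074  0.161 ]
side [302.9291 288.462    1.    ]
top [400.056  255.6244   1.    ]
side [ 0.4907 -0.1545  0.165 ]
side [ 0.5029 -0.0437  0.165 ]
side [0.5607 0.0682 0.165 ]
top [ 0.4894 -0.1553  0.165 ]
top [ 0.5004 -0.0434  0.165 ]
[array([289. , 252.6]), array([299.3, 285.7])] [array([285.3, 225.4]), array([341.1, 253.5])]
```

View pics/s3.png

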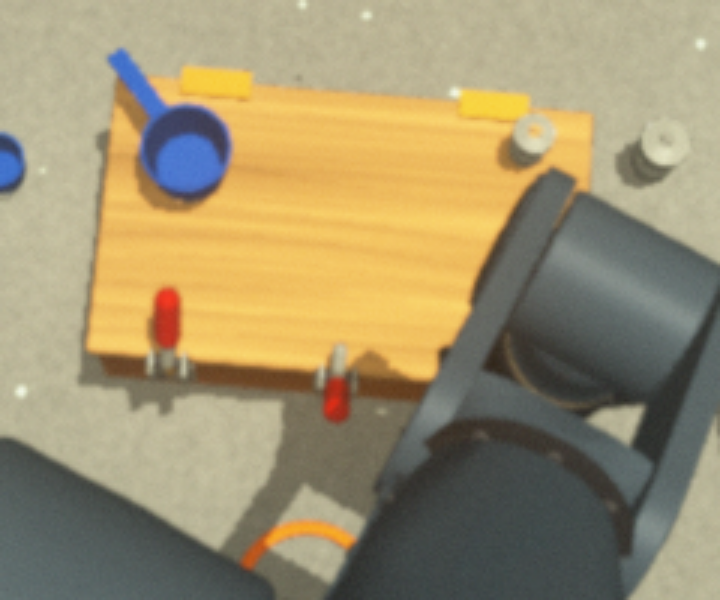

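Run:
```python
from h import *
np.set_printoptions(precision=4,suppress=True)
for z in(.161,.17,.18,.19,.2,.21):print(plane("side",(303,272),z))
a=optics.snapshot("side")
cv2.imwrite("pics/s4.png",cv2.resize(a[190:310,260:360,::-1],None,fx=5,fy=5,interpolation=0))
```

```text
[ 0.5098 -0.1074  0.161 ]
[ 0.5063 -0.1213  0.17  ]
[ 0.5025 -0.1367  0.18  ]
[ 0.4986 -0.1521  0.19  ]
[ 0.4947 -0.1676  0.2   ]
[ 0.4909 -0.183   0.21  ]
```

View pics/s4.png

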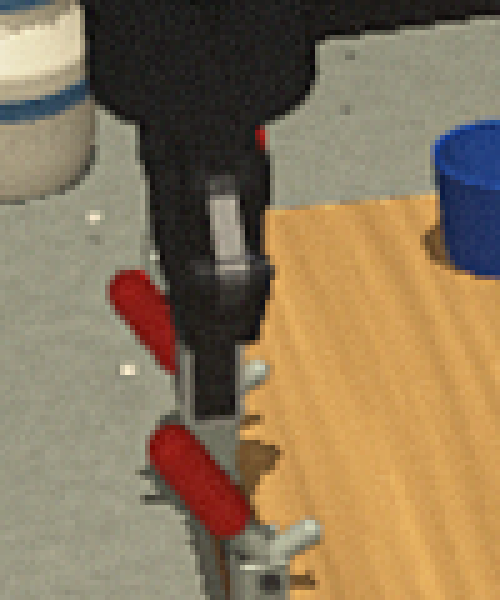

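Run:
```python
from h import *
o=cv2.imread("pics/side0.png")[240:310,270:340];a=optics.snapshot("side")[240:310,270:340,::-1]
cv2.imwrite("pics/s5.png",np.hstack([cv2.resize(x,None,fx=5.6,fy=5.6,interpolation=0) for x in(o,a)]))
```

```text
(no output)
```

View pics/s5.png

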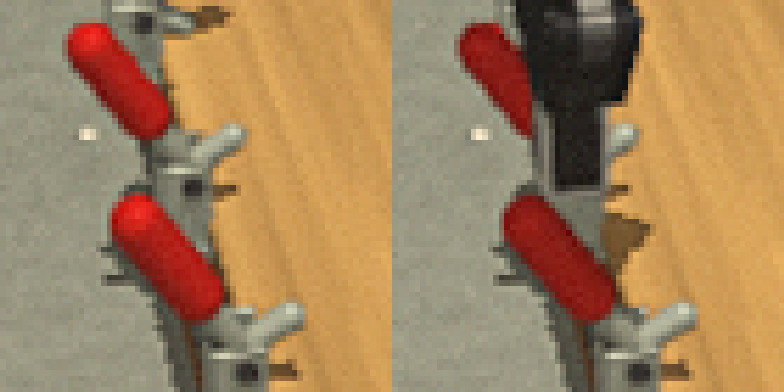

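Below the fingertip (row 274, column 302) the picture shows the middle bracket, unchanged, so the fingertip is the end at row 274. The ray there meets the reported x and y at z ≈ 0.19–0.195, not 0.161. So the fingertips are about 32 mm higher than reported and passed over the lever. I'll back off, lower, and check again in both cameras.

>>> step_arm:
  commands:
    - [0,-0.02,-0.004,0]
    - [0,-0.04,-0.004,0]
    - [0,-0.06,-0.004,0]
    - [0,-0.08,-0.004,0]
    - [0.015,-0.08,-0.004,0]
    - [0.03,-0.08,-0.004,0]
    - [0.03,-0.08,-0.004,0]
    - [0.03,-0.08,-0.004,0]

```text
t: 3.45
tcp_pos: [0.4143, -0.146, 0.1312]
tool_rot: [0.527, 0.476, -0.525, 0.468]
force: [-0.7, -0.1, 0.2]
finger_gap: 0.004
```

```bash
python3 go.py
python3 - <<'E'
from h import *
np.set_printoptions(precision=4,suppress=True)
s=telemetry.sense()["tcp_pos"]
c=optics.camera_params("side");p=R.from_quat(c["attitude"]).inv().apply(s-c["origin"]);u=p[:2]/p[2]
u=u*(1+c["k1"]*(u@u));print((c["mtx"]@[*u,1]))
a=optics.snapshot("side")
cv2.imwrite("pics/s6.png",cv2.resize(a[220:340,220:340,::-1],None,fx=5,fy=5,interpolation=0))
E
```

```text
t 3.45 tcp [ 0.4143 -0.146   0.1312] ty [ 0.9941 -0.1079 -0.0064] F [-0.7145 -0.1011  0.1873] gap 0.004 q [-0.5985  0.3976  1.9477  0.0076  0.8065  1.0752]
turn to -0.104: -0.004117395216404279
[256.7875 306.2972   1.    ]
```

View pics/s6.png

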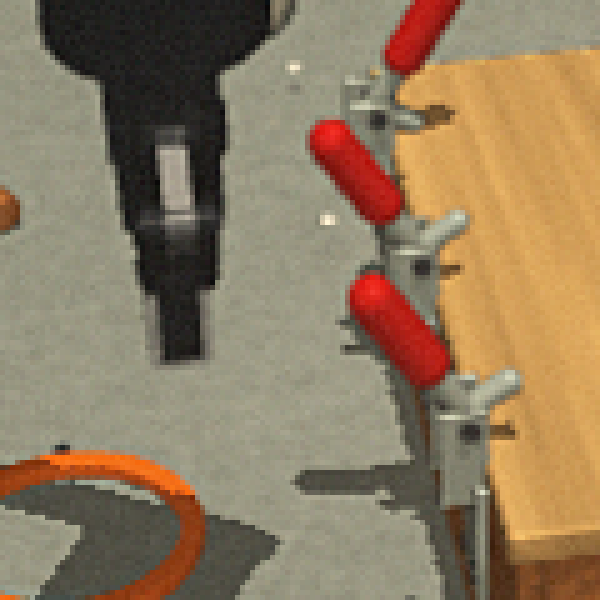

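The fingertip appears at px (257,292) against an expected (257,306), the same offset as before. I'll push gently at this height and watch the force. If the offset were sideways instead, the fingers would just pass between the brackets above the lid.

>>> step_arm:
  commands:
    - [0,0.015,0,0]
    - [0,0.03,0,0]
    - [0,0.04,0,0]
    - [0,0.045,0,0]
    - [0,0.05,0,0]
    - [0,0.055,0,0]
    - [0,0.055,0,0]

```text
t: 4.08
tcp_pos: [0.4681, -0.1515, 0.1311]
tool_rot: [0.527, 0.477, -0.526, 0.468]
force: [-1.9, -0.1, 1.0]
finger_gap: 0.009
```

```bash
python3 go.py
python3 - <<'E'
from h import *
a=optics.snapshot("side")
print([x[0] for x in reds(a)])
cv2.imwrite("pics/s7.png",cv2.resize(a[220:340,240:360,::-1],None,fx=5,fy=5,interpolation=0))
E
```

```text
t 4.0833 tcp [ 0.4681 -0.1515  0.1311] ty [ 0.9942 -0.1069 -0.0089] F [-1.9145 -0.1332  1.0258] gap 0.009 q [-0.5442  0.4567  1.8213  0.0066  0.8758  1.1295]
turn to -0.104: -0.0031122871200290753
[array([305.8, 224. ]), array([301.9, 284.2])]
```

View pics/s7.png

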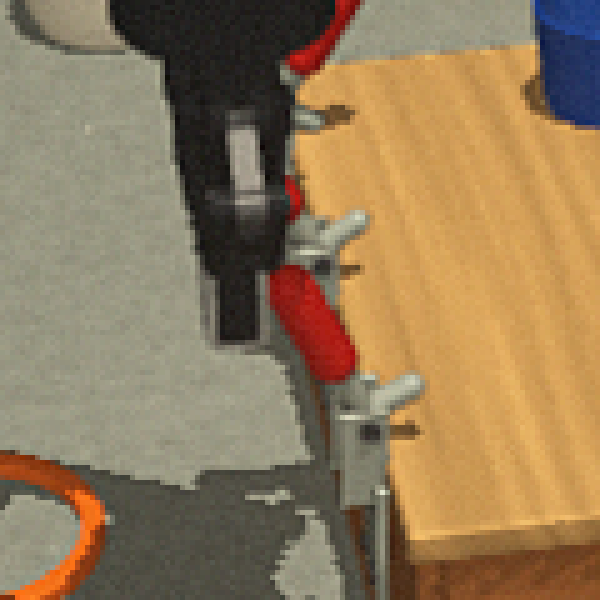

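It makes contact: the lever has moved and the force is −1.9 N. That confirms the height offset. I'll push on past the middle.

>>> step_arm:
  commands:
    - [0,0.007,0,0]
    - [0,0.014,0,0]
    - [0,0.021,0,0]
    - [0,0.028,0,0]
    - [0,0.035,0,0]
    - [0,0.04,0,0]
    - [0,0.04,0,0]
  grip_force: 60

```text
t: 4.72
tcp_pos: [0.51, -0.1566, 0.1308]
tool_rot: [0.527, 0.476, -0.525, 0.469]
force: [0.4, 0.8, -0.4]
finger_gap: 0.004
```

```bash
python3 go.py
python3 - <<'E'
from h import *
a=optics.snapshot("side")
print([x[0] for x in reds(a)])
cv2.imwrite("pics/s8.png",cv2.resize(a[220:340,240:360,::-1],None,fx=5,fy=5,interpolation=0))
E
```

```text
t 4.7167 tcp [ 0.51   -0.1566  0.1308] ty [ 0.9943 -0.1068 -0.0055] F [ 0.3542  0.7606 -0.3502] gap 0.004 q [-0.5112  0.5023  1.7234  0.0074  0.9244  1.1621]
turn to -0.104: -0.0029924766743814613
[array([290.6, 254. ]), array([324.6, 282.8])]
```

View pics/s8.png

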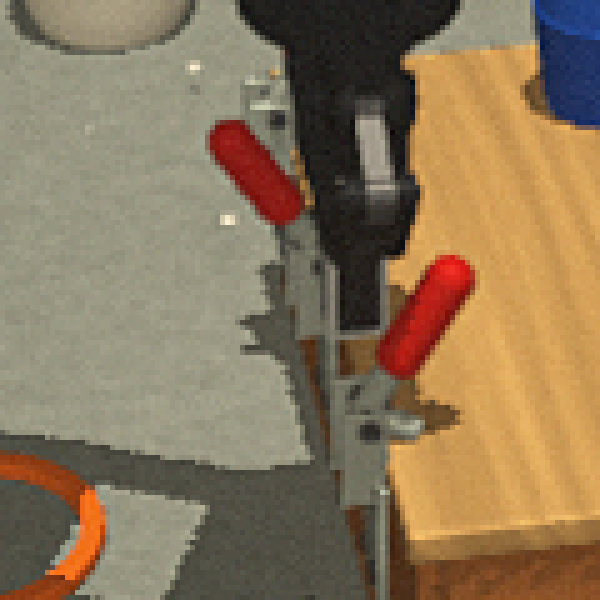

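The right latch has snapped over and its grip now leans over the lid at px (325,283). I'll retract and move over to the middle latch.

>>> step_arm:
  commands:
    - [0,-0.03,0,0]
    - [0,-0.06,0,0]
    - [0,-0.09,0,0]
    - [0,-0.09,-0.03,0]
    - [0,-0.085,-0.06,0]
    - [0,-0.08,-0.09,0]
    - [0,-0.075,-0.11,0]
    - [0,-0.075,-0.11,0]

```text
t: 5.43
tcp_pos: [0.4463, -0.036, 0.1324]
tool_rot: [0.526, 0.478, -0.524, 0.469]
force: [-0.5, 0.9, 0.9]
finger_gap: 0.001
```

```bash
python3 go.py 0.43 -0.036 0.131
```

```text
t 5.4333 tcp [ 0.4463 -0.036   0.1324] ty [ 0.9946 -0.1033 -0.0067] F [-0.5005  0.9249  0.8877] gap 0.001 q [-0.3372  0.404   1.928   0.0114  0.8186  1.3292]
turn to -0.104: 0.0005317740807775917
shift [ 0.0015 -0.0162  0.0017]
```

>>> step_arm:
  commands:
    - [0.001,0.015,0.001,0]
    - [0.001,0.025,0.001,0]
    - [0.001,0.035,0.001,0]
    - [0.001,0.045,0.001,0]
    - [0.001,0.055,0.001,0]
    - [0.001,0.065,0.001,0]
    - [0.001,0.074,0.001,0]
    - [0.001,0.076,0.001,0]

```text
t: 6.1
tcp_pos: [0.525, -0.0459, 0.1311]
tool_rot: [0.527, 0.476, -0.523, 0.47]
force: [0.4, -0.5, -0.0]
finger_gap: -0.001
```

>>> step_arm:
  commands:
    - [0,-0.03,0,0]
    - [0,-0.06,0,0]
    - [0,-0.08,0,0]
    - [-0.03,-0.1,0,0]
    - [-0.06,-0.1,0,0]
    - [-0.06,-0.1,0,0]

```text
t: 6.6
tcp_pos: [0.428, -0.0371, 0.1954]
tool_rot: [0.529, 0.473, -0.522, 0.473]
force: [1.4, -0.6, -0.6]
finger_gap: -0.002
```

```bash
python3 go.py
python3 - <<'E'
from h import *
a=optics.snapshot("side");b=optics.snapshot("top")
print([x[0] for x in reds(a)],[x[0] for x in reds(b)])
cv2.imwrite("pics/s9.png",np.hstack([cv2.resize(x[:,:,::-1],(400,300),interpolation=3) for x in(a,b)]))
cv2.imwrite("pics/s10.png",cv2.resize(a[190:340,250:450,::-1],None,fx=4,fy=4))
E
```

```text
t 6.6 tcp [ 0.428  -0.0371  0.1954] ty [ 0.9945 -0.1041  0.0063] F [ 1.3946 -0.5775 -0.6391] gap -0.002 q [-0.3547  0.267   1.9075  0.0104  0.9628  1.3145]
turn to -0.104: -0.00031319963328195477
[array([304.6, 223.8]), array([314. , 251.5]), array([324.7, 282.7])] [array([285.3, 225.3]), array([344. , 227.9]), array([399.6, 235.1])]
```

View pics/s9.png

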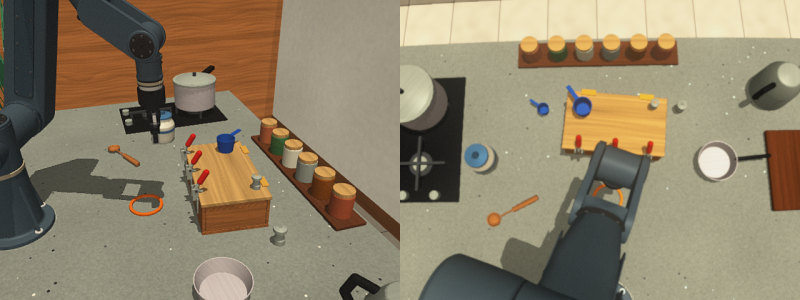

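View pics/s10.png

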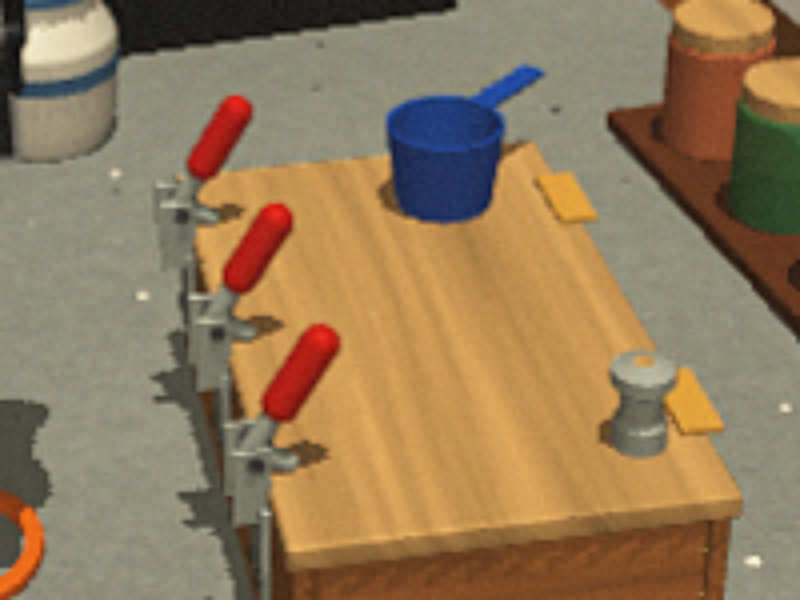

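All three grips lean back over the lid in parallel, at side px (305,224), (314,252) and (325,283). The lid is shut, the cup and whistle are standing as before, and the gripper is clear in front. A last numeric check that nothing moved, then I'll hand in.

Run:
```python
from h import *
from station import manip
np.set_printoptions(precision=3,suppress=True)
for a,b in(((304.6,223.8),(285.3,225.3)),((314,251.5),(344,227.9)),((324.7,282.7),(399.6,235.1))):print(tri(a,b))
o=cv2.imread("pics/top0.png")[:,:,::-1];b=optics.snapshot("top")
d=cv2.absdiff(o.copy(),b).max(2)>60
for n,(x,y,r) in dict(cup=(290,165,25),whistle=(407,166,14),jar=(127,252,28),pan=(510,257,40),spoon=(180,338,40)).items():print(n,int(d[y-r:y+r,x-r:x+r].sum()))
so=cv2.imread("pics/side0.png")[:,:,::-1].copy();ss=optics.snapshot("side")
print("side gasket",int((cv2.absdiff(so,ss).max(2)>90)[300:352,200:268].sum()))
print(manip.sign_off())
```

```text
(array([0.561, 0.068, 0.165]), np.float64(0.0010395079802169242))
(array([ 0.551, -0.049,  0.165]), np.float64(0.005946281038995149))
(array([ 0.536, -0.16 ,  0.165]), np.float64(0.0010182268540800787))
cup 0
whistle 0
jar 0
pan 0
spoon 0
side gasket 132
the job is handed in; nothing more can be done
None
```

The job is handed in, and my last pictures show all three latches locked. I pushed the two open levers, right and middle, over with the shut fingertips. I grasped nothing, and neither the locked latch nor the lid was touched.

- **First push missed:** The first push at the right latch passed over its lever without touching it. In the side camera the fingertips stood about 32 mm higher than the reported tool height. I lowered by about 30 mm, confirmed contact at about 2 N, and both pushes then worked.
- **Latches:** All three grips measure 165 mm above the counter, leaning over the lid. The two camera rays for the middle latch missed each other by 6 mm, against 1 mm for the others. Its top-view outline was partly hidden by the arm.
- **Lid and robot:** The lid looks shut, and the gripper stands clear of everything.
- **Bystanders:** The cup, whistle, jar, pan and spoon showed no picture change since the start. The gasket check was not clean: 132 pixels changed around it in the side view. I put that down to the arm's shadow, because the ring appears at the same place and the arm never came near it.

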